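# Put the contact-cleaner can away behind a roller-catch door

### The arm

A 6-joint arm with a two-finger parallel gripper is mounted at the origin on the work surface. World frame = base frame: x ahead of the robot, y to its left, z up, the work surface at z = 0. Lengths are in mm, angles in rad, forces in N, time in s.
With the tool pointing down it reaches from about 350 to 875 mm from the base axis. Payload 4.2 kg.
Tool frame: the origin (TCP) lies between the finger pads; the fingertips stand 14 mm ahead of it and the grasp point (between the pads) lies 5 mm behind it; z points along the fingers, y is the line along which they close (so a half turn about z gives the same grasp; the last joint's range is limited). The gripper opens to 85 mm and grips with 20 to 120 N. Pads are 22 mm wide; open, the fingers measure 114 mm over their backs; the gripper's body (76 mm by 85 mm) begins 54 mm behind the grasp point. The pads swing forward as they close: fully open they stand 13 mm farther back than shut.
Start: joints at [1.43, 0.385, 0.008, 0, -1.194, -0.259], TCP at [243.238, 575.704, 245.312] pointing down, gripper open.
Joint ranges: [-3.14, 3.14], [-1.21, 2.06], [-1.07, 1.41], [-3.16, 2.05], [-2.99, -0.16], [-3.1, 3.1]. Speed limits (rad/s): [2.79, 2.79, 3.14, 3.14, 3.14, 3.14].

### API

Orientations are given as a unit quaternion [x, y, z, w].
In Python, from bench import * gives the robot as it stands.
- The arm moves only by the tool carry_out, never from a script. Its argument "motion" is a list of rows, each a list of 7 numbers: the turn, a rotation vector about the tool's x, y, z in rad, then the shift along the tool's x, y, z in mm, then the opening, from -1 (shut) to 1 (fully open), so that 0 is half open. A call has 1 to 5 rows; each row is the pose to reach, as a shift and turn from the pose commanded when the call began, along the tool's axes at that moment; what a row does not reach only later rows make up. A row lasts 1/8 s, in which the tool goes at most 62.5 mm and 10.7 degrees, less where a joint would pass 70% of its speed; a pose out of reach is approached as far as the arm can. A call with a gripper value outside its range is refused whole. The fingers move at their own pace and stop on an object; the grip force is fixed at half the most. Time passes only in rows, so rows that repeat a pose let the fingers close. It gives the time, the measured TCP pose, the force, the opening and the grip force at its end, in the units of the state.
- read_state(): the state, without advancing time (a new reading comes with each control period).
- get_image(name): name is "scene" or "top"; returns a dict with "color" (420x560x3 uint8, blue, green, red), "mtx" (3x3 intrinsics, pixels), "position" and "orientation" of the camera in the world. Camera axes: x right, y down, z forward; pixel columns grow to the right and rows downward; lengths in mm; the calibration is good to about 2 mm. A picture is of the moment at which its call begins. There is no depth.
- job_done(): hands the job in; it is judged then, once.
The state is a dict: "clock": time; "joints": joint angles; "joint_vel": joint speeds; "joint_efforts": joint torques, N m; "position": TCP position; "ee_rot": TCP orientation; "contact_force": force on the tool from outside, world axes, zero at the start; "wrist_torque": the same for the moment, N m; "gripper_width": finger opening in mm; "grasp_force": force on a finger pad.
Only numpy, scipy, OpenCV 4.12 (cv2) and the standard library are available. Lean on these libraries where they do the work, as an engineer would, in place of code of your own. Each camera call takes 0.05 s, during which the arm holds its last target. There are 200 camera calls.

### The job

Put the aerosol can of contact cleaner away in the small steel cupboard: pull the shut door wide open through its sprung roller catch, stand the can upright in the empty place of the rack on the inside of the door, and push the door shut until the catch snaps and it is fully home. Lead the door by hand both ways, never thrown or slammed, and stop pushing as soon as it snaps: do not lean on against its rubber buffers. The little flux bottle rides along standing in its own place of the rack, and the rest of the bench is left as it lies.

Things in the scene. Friction and masses are not known exactly. Their poses are not given: they have to be found in the camera images.
- cupboard: Grey steel bench cupboard, fixed: 200 mm deep, 260 wide, 240 high. Origin: centre of its underside, on the bench. x points from front to back (the front, all door, looks to -x), y to the handle side, z up. Roof and walls 10 mm. Roller catch inside, under the roof at the handle side: two sprung rollers grip the round head of a tongue on the door.
- door (a joint): Door angle, rad, growing as it swings out to 1.75: 0 where it meets its rubber buffers; home, held by the catch, -0.006 to -0.011 (varies); leaning on it with 20 N squashes them to -0.0145. Friction hinge: stays where left. The catch acts below 0.04: pushing shut, the force at the handle climbs at once to 15 to 18 N, then fades to none at the crest near 0.01, where the rollers snap the door home.
- door_hinge (a point): Point on the hinge line (the -y edge of the door's outer face), 222 mm above the bench. Axes fixed to the door: x normal to it, from outer to inner face; y along it from hinge to free edge; z up; when shut they equal the cupboard's. The door is 14 mm thick, 254 wide, and reaches from 8 to 236 mm above the bench.
- door_handle (a point): Middle of the door's handle: level round steel bar, 10 mm thick, 90 long, its axis 40 mm in front of the outer face, 222 mm above the bench; the point is 195 mm from the hinge line. 8 mm studs 36 mm either side of it join the bar to the door, so a finger fits behind the bar from above. Axes as door_hinge. Pulling open from shut takes 7 to 19 N here.
- rack_free (a point): Centre of the floor of the rack's empty place on the door's inside: 78 mm above the bench, 141 mm from the hinge line, 46 mm in from the outer face. Axes as door_hinge. The place is 60 mm deep (door x), 62 wide (door y), with 3 mm thick, 40 mm high side walls and front rails up to 40 mm above the floor; open above.
- rack_taken (a point): The same point of the rack's other place, 76 mm from the hinge line, where the flux bottle stands. Axes as door_hinge.
- spray_can: The aerosol can: slim upright can, 52 mm diameter and 150 mm high (the tallest thing loose on the bench), the top 38 mm being a straight-sided cap of 49 mm diameter; a band round its middle. About 0.22 kg. Origin: centre of its foot; z along its axis. It stands on the bench.
- flux_bottle: Small white bottle, 48 mm diameter, 85 mm high with a narrow neck, 0.1 kg, standing loose in the rack's place nearer the hinge. Origin: centre of its foot.
- alcohol_bottle: Bystander: wide round bottle, 60 mm diameter, 117 mm high, with a broad cap. Origin: centre of its foot.
- tip_tin: Bystander: low round tin, 64 mm diameter, 52 mm high. Origin: centre of its foot.
- solder_reel: Bystander: solder reel, 60 mm diameter, 56 mm high, standing on its flange. Origin: centre of its foot.
- screwdriver: Bystander: screwdriver lying on the bench, 200 mm long, 26 mm thick. Origin: its middle, at bench height; x along it.
- battery_pack: Bystander: flat battery pack of the crane transmitter, 85 x 55 x 30 mm. Origin: centre of its underside.

How it is judged:
By the outcome, as a careful person would: the job done as asked, in the order asked, and still so for the second after the job is handed in, with the robot touching nothing.
It also fails if it takes over 72 s, if anything falls off the work surface, if the arm or the gripper's body presses on something with over 40 N, if the wrist force passes 120 N, or if a joint passes its speed limit or range.

## Working session

There is one attempt and no reset: what is moved stays moved. The work goes in short steps, Python scripts to look and compute and a tool call to move; the robot and the scene stay as the last step left them, time stands still between calls to the robot, and variables do not carry over. Pictures are saved under pics/ and viewed, at most 10 in all, crops included, and the job is handed in when it is done.

Besides the shell and the picture viewer there is one more tool, called by a JSON object that holds its "fn" and its "kwargs", one argument or row to a line. carry_out: Moves the arm, as the interface text tells. Its arguments: {"type":"object","properties":{"motion":{"type":"array"}},"required":["motion"]}

```bash
ls; mkdir -p pics
python3 - <<'E'
from bench import *
import cv2
s=read_state(); print(s)
for n in("scene","top"):
    d=get_image(n); cv2.imwrite(f"pics/{n}0.png",d["color"]); print(n,d["mtx"],d["position"],d["orientation"])
E
```

```text
pics
{'clock': 0.0, 'joints': array([ 1.42959732e+00,  3.85594558e-01,  6.59284784e-03, -5.23080523e-04,
       -1.19396439e+00, -2.58621980e-01]), 'joint_vel': array([ 1.48212602e-03, -8.45586446e-04,  1.70799819e-03, -7.14138094e-04,
       -7.85297757e-05, -3.78869965e-04]), 'joint_efforts': array([ 1.18432778e-03, -3.92282474e+01,  1.88405067e+01,  4.18628007e+00,
       -4.67404825e-03,  6.70877327e-06]), 'position': array([243.02977853, 575.20768669, 244.18211417]), 'ee_rot': array([ 9.80064581e-01, -1.98676068e-01, -1.79007143e-04,  1.09728186e-03]), 'contact_force': array([ 0.17175694, -0.18786779, -0.11334995]), 'wrist_torque': array([-0.02975499,  0.00216398,  0.02305158]), 'grasp_force': 0.0, 'gripper_width': 85.22732648711252}
scene [[510.81020619   0.         283.46320318]
 [  0.         510.81020619 209.40329068]
 [  0.           0.           1.        ]] [ 127.29706095   46.3069818  1472.38584208] [-0.59846652  0.78628483 -0.12309397  0.09187966]
top [[431.26468889   0.         279.02213893]
 [  0.         431.26468889 213.85210387]
 [  0.           0.           1.        ]] [ 434.30580665  -75.81912748 1138.32154504] [-0.69820187  0.71453387 -0.03057586  0.03194704]
```

View pics/scene0.png

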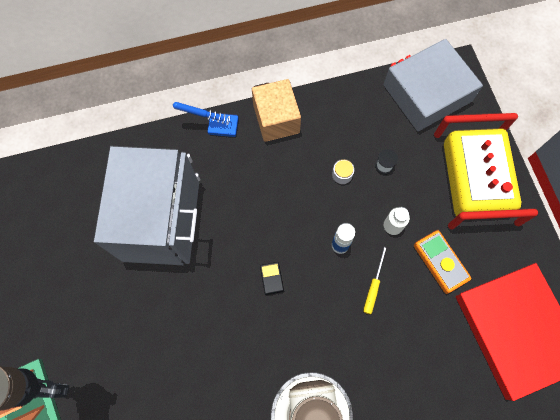

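View pics/top0.png

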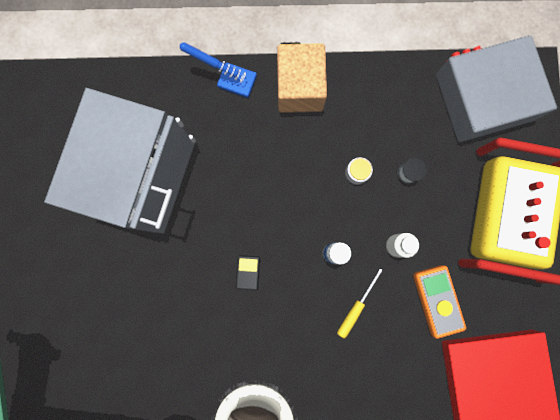

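Both views show the cupboard at the left (top view: roof corners about (87,88), (45,203), (130,228), (165,112); handle about (157,206)). The can is the white cap with the blue foot at top (339,253) / scene (344,238).

```bash
cat > h.py <<'E'
import numpy as np, cv2
from scipy.spatial.transform import Rotation as R
from bench import *
def ray(d,uv):
    k=np.linalg.inv(d["mtx"])@np.array([uv[0],uv[1],1.]); return R.from_quat(d["orientation"]).apply(k)
def plane(d,uv,z):
    r=ray(d,uv); p=np.array(d["position"]); return p+r*(z-p[2])/r[2]
def proj(d,P):
    q=R.from_quat(d["orientation"]).inv().apply(np.array(P)-d["position"]); q=(d["mtx"]@q.T).T if q.ndim>1 else d["mtx"]@q; return q[...,:2]/q[...,2:]
def crop(d,x,y,w,h,k,name):
    cv2.imwrite("pics/"+name,cv2.resize(d["color"][y:y+h,x:x+w],None,fx=k,fy=k,interpolation=cv2.INTER_CUBIC))
E
python3 - <<'E'
from h import *
t=get_image("top"); s=get_image("scene")
for uv in [(87,88),(45,203),(130,228),(165,112)]: print(plane(t,uv,240))
a=cv2.resize(t["color"][80:245,40:205],None,fx=3.6,fy=3.6,interpolation=cv2.INTER_CUBIC)
cv2.imwrite("pics/c1.png",a)
# caps: bright low-saturation blobs
for n,d,roi in(("top",t,(310,220,120,60)),("scene",s,(325,200,100,60))):
    x,y,w,h=roi; hsv=cv2.cvtColor(d["color"][y:y+h,x:x+w],cv2.COLOR_BGR2HSV)
    for nm,m in(("white",((hsv[...,2]>120)&(hsv[...,1]<60))),("blue",((hsv[...,1]>90)&(hsv[...,0]>95)&(hsv[...,0]<130)&(hsv[...,2]>40)))):
        nn,_,st,c=cv2.connectedComponentsWithStats(m.astype(np.uint8))
        for i in range(1,nn):
            if st[i,4]>25: print(n,nm,c[i]+[x,y],st[i]+[x,y,0,0,0])
E
```

```text
[795.10594782 331.42994828 240.        ]
[548.27096677 415.61880416 240.        ]
[491.57834247 236.65125491 240.        ]
[738.16727485 163.65216416 240.        ]
top white [402.77692308 244.90461538] [387 233  32  25 650]
top white [338.66896552 252.87356322] [327 242  24  23 435]
top white [377.66666667 274.12820513] [373 269   9  11  39]
top white [424.71875 276.65625] [420 274  10   6  32]
top blue [326.3902439  252.85365854] [324 243   8  21  41]
scene white [396.41825095 220.13688213] [384 207  26  28 526]
scene white [344.56382979 234.46010638] [335 223  21  24 376]
scene white [383.26666667 253.03333333] [381 247   5  13  30]
scene blue [338.90909091 246.60606061] [332 237  19  15  99]
```

View pics/c1.png

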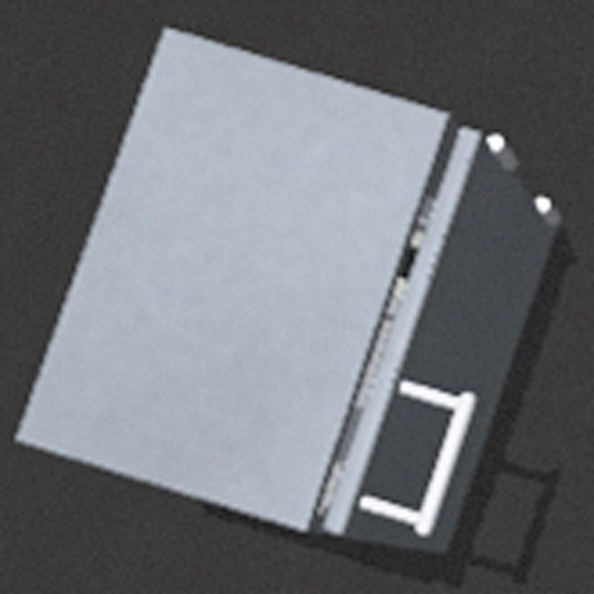

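The crop shows the roof corners at crop (166,28), (17,440), (308,530), (450,115), the door top strip next to it, and the handle bar from (468,396) to (424,532).

Run:
```python
from h import *
t=get_image("top"); s=get_image("scene")
P=lambda c,z:plane(t,((c[0]+.5)/3.6+40-.5,(c[1]+.5)/3.6+80-.5),z)
rc=[P(c,240) for c in [(166,28),(17,440),(308,530),(450,115)]]
for r in rc: print("roof",r.round(1))
front=rc[2]-rc[3]; back=rc[1]-rc[0]; print("len",np.linalg.norm(front),np.linalg.norm(back),np.linalg.norm(rc[1]-rc[2]),np.linalg.norm(rc[0]-rc[3]))
for v in(front,back,rc[2]-rc[1],rc[3]-rc[0]): print("ang",np.degrees(np.arctan2(v[1],v[0])))
print("door outer top",P((483,135),236).round(1),P((345,533),236).round(1))
print("bar top ends", P((469,396),225).round(1),P((424,532),225).round(1))
# scene-handle: bright mask
for n,d,(x,y,w,h) in(("top",t,(135,180,45,55)),("scene",s,(165,190,45,70))):
    g=cv2.cvtColor(d["color"][y:y+h,x:x+w],cv2.COLOR_BGR2GRAY)
    print(n,"bright rows",[(int(r+y),[int(c+x) for c in np.where(g[r]>200)[0]]) for r in range(0,h,4)])
# can
tp=np.array([338.67,252.87]);print("can@150 top",plane(t,(339,252.9),150))
for d,uv in((t,(339,252.9)),(s,(345.5,231))): print(plane(d,uv,150).round(1))
c=plane(t,(339,252.9),150); 
for off in(0,): 
  print(proj(t,np.array([c,[c[0],c[1],0]])),proj(s,np.array([c,[c[0],c[1],112],[c[0],c[1],0]])))
```

```text
roof [796.5 334.1 240. ]
roof [550.7 417.  240. ]
roof [494.2 246.7 240. ]
roof [739.1 164.4 240. ]
len 258.3610353630463 259.3533600431103 179.44533858811815 179.14913749129718
ang 161.42846230613569
ang 161.3632351398194
ang -108.3584945881342
ang -108.67545609983135
door outer top [727.8 145.8 236. ] [492.2 226.6 236. ]
bar top ends [572.7 157.1 225. ] [492.4 183.7 225. ]
top bright rows [(180, []), (184, [148]), (188, [151, 152, 153, 154, 155, 156, 157, 158, 159, 160]), (192, [145, 164, 165, 166, 167, 168, 169, 170]), (196, [166, 167, 168, 169]), (200, [142, 165, 166, 167]), (204, [141, 163, 164, 165, 166]), (208, [162, 163, 164, 165]), (212, [161, 162, 163]), (216, [159, 160, 161, 162]), (220, [140, 141, 142, 143, 144, 145, 146, 147, 148, 149, 158, 159, 160]), (224, [153, 154, 155, 156, 157, 158, 159]), (228, []), (232, [])]
scene bright rows [(190, [177, 178, 179]), (194, [168, 174, 176, 177, 178]), (198, [173, 176, 177, 178]), (202, [175, 176, 177]), (206, [175, 176, 177]), (210, [174, 175, 176, 180, 181, 182, 183, 184, 185, 186, 187, 188, 189, 190, 191, 192, 193, 194, 195, 196]), (214, [174, 175, 176, 193, 194, 195]), (218, [165, 166, 173, 174, 175, 193, 194, 195]), (222, [165, 166, 167, 173, 174, 175, 192, 193, 194]), (226, [165, 166, 167, 172, 173, 174, 192, 193, 194]), (230, [165, 166, 172, 173, 174, 191, 192, 193, 194]), (234, [165, 171, 172, 173, 191, 192, 193]), (238, [165, 170, 171, 172, 173, 176, 177, 178, 179, 180, 181, 182, 183, 184, 185, 186, 187, 188, 189, 190, 191, 192, 193]), (242, [165, 171, 172]), (246, []), (250, []), (254, []), (258, [])]
can@150 top [ 429.37563133 -209.65304265  150.        ]
[ 429.4 -209.7  150. ]
[ 429.5 -213.9  150. ]
[[339.         252.9       ]
 [331.26150445 252.79253412]] [[344.00652333 231.44335781]
 [342.40782028 235.06713211]
 [338.14111703 244.73845254]]
```

```bash
cat > plan.py <<'E'
import numpy as np, json, sys
H=np.array([730.,145.6]); A0=np.radians(161.4)
def axes(th):
    a=A0+th; u=np.array([np.cos(a),np.sin(a)]); return u,np.array([u[1],-u[0]])
def door(th,x,y):
    u,n=axes(th); return H+x*n+y*u
def load():
    try: return json.load(open("cmd.json"))
    except Exception: return [243.24,575.70,245.3,-0.4,1.0]   # x,y,z,psi(tool x yaw),opening
def plan(rows):
    """rows: world targets [x,y,z,psi,open]; prints rounded tool rows in calls of 5, tracks command"""
    c=load()
    for k in range(0,len(rows),5):
        b=c; X=np.array([np.cos(b[3]),np.sin(b[3])]); Y=np.array([X[1],-X[0]]); out=[]
        for r in rows[k:k+5]:
            d=np.array(r[:2])-b[:2]; q=[round(-(r[3]-b[3]),2),round(float(d@X)),round(float(d@Y)),round(-(r[2]-b[2])),r[4]]
            out.append([0,0,q[0],q[1],q[2],q[3],q[4]])
            w=np.array(b[:2])+q[1]*X+q[2]*Y; c=[*w.tolist(),b[2]-q[3],b[3]-q[0],r[4]]
        print(json.dumps(out))
    json.dump(c,open("cmd.json","w")); print("cmd",np.round(c,2))
def line(a,b,n):  # n steps, smooth
    a=np.array(a,float);b=np.array(b,float); s=np.arange(1,n+1)/n; s=s*s*(3-2*s); return [[*(a+(b-a)*t)[:4].tolist(),b[4]] for t in s]
def bar(th,z,off,op): # tool over bar at door angle th, off mm outward
    p=door(th,-40-off,195); return [*p.tolist(),z,np.radians(-18.6)+th,op]
E
python3 - <<'E'
from plan import *
c=load(); g=-0.44
up=[c[0],c[1],330,c[3],g]; t1=bar(0,330,0,g); t2=bar(0,214,0,g)
L=line(c,up,3)+line(up,t1,14)+line(t1,t2,8); print(len(L),t1); plan(L)
E
```

```text
25 [532.426787676208, 169.8863289127402, 330, np.float64(-0.3246312408709453), -0.44]
[[0, 0, -0.0, 0, 0, -22, -0.44], [0, 0, -0.0, 0, 0, -63, -0.44], [0, 0, -0.0, 0, 0, -85, -0.44], [0, 0, -0.0, 6, 4, -85, -0.44], [0, 0, -0.0, 24, 14, -85, -0.44]]
[[0, 0, -0.01, 26, 17, 0, -0.44], [0, 0, -0.01, 60, 38, 0, -0.44], [0, 0, -0.02, 100, 62, 0, -0.44], [0, 0, -0.03, 143, 89, 0, -0.44], [0, 0, -0.04, 188, 117, 0, -0.44]]
[[0, 0, -0.01, 44, 29, 0, -0.44], [0, 0, -0.01, 86, 58, 0, -0.44], [0, 0, -0.02, 125, 83, 0, -0.44], [0, 0, -0.03, 158, 106, 0, -0.44], [0, 0, -0.03, 184, 123, 0, -0.44]]
[[0, 0, -0.0, 17, 12, 0, -0.44], [0, 0, -0.01, 23, 16, 0, -0.44], [0, 0, -0.01, 23, 16, 5, -0.44], [0, 0, -0.01, 23, 16, 18, -0.44], [0, 0, -0.01, 23, 16, 37, -0.44]]
[[0, 0, 0.0, 0, 0, 21, -0.44], [0, 0, 0.0, 0, 0, 43, -0.44], [0, 0, 0.0, 0, 0, 61, -0.44], [0, 0, 0.0, 0, 0, 74, -0.44], [0, 0, 0.0, 0, 0, 79, -0.44]]
cmd [ 5.3294e+02  1.6996e+02  2.1430e+02 -3.2000e-01 -4.4000e-01]
```

{"fn": "carry_out", "kwargs": {
  "motion": [
    [0, 0, 0, 0, 0, -22, -0.44],
    [0, 0, 0, 0, 0, -63, -0.44],
    [0, 0, 0, 0, 0, -85, -0.44],
    [0, 0, 0, 6, 4, -85, -0.44],
    [0, 0, 0, 24, 14, -85, -0.44]
  ]
}}

```text
clock: 0.92
position: [259.7, 552.5, 328.6]
ee_rot: [0.98, -0.198, -0.0, 0.001]
contact_force: [0.1, -0.4, -0.2]
gripper_width: 23.8
grasp_force: 0.0
```

{"fn": "carry_out", "kwargs": {
  "motion": [
    [0, 0, -0.01, 26, 17, 0, -0.44],
    [0, 0, -0.01, 60, 38, 0, -0.44],
    [0, 0, -0.02, 100, 62, 0, -0.44],
    [0, 0, -0.03, 143, 89, 0, -0.44],
    [0, 0, -0.04, 188, 117, 0, -0.44]
  ]
}}

```text
clock: 1.55
position: [388.1, 369.5, 328.8]
ee_rot: [0.984, -0.179, -0.001, 0.001]
contact_force: [0.9, 1.2, 0.7]
gripper_width: 24.1
grasp_force: 0.0
```

{"fn": "carry_out", "kwargs": {
  "motion": [
    [0, 0, -0.01, 44, 29, 0, -0.44],
    [0, 0, -0.01, 86, 58, 0, -0.44],
    [0, 0, -0.02, 125, 83, 0, -0.44],
    [0, 0, -0.03, 158, 106, 0, -0.44],
    [0, 0, -0.03, 184, 123, 0, -0.44]
  ]
}}

```text
clock: 2.17
position: [516.4, 189.5, 328.7]
ee_rot: [0.986, -0.165, -0.001, 0.001]
contact_force: [0.1, 0.4, 0.1]
gripper_width: 23.9
grasp_force: 0.0
```

{"fn": "carry_out", "kwargs": {
  "motion": [
    [0, 0, 0, 17, 12, 0, -0.44],
    [0, 0, -0.01, 23, 16, 0, -0.44],
    [0, 0, -0.01, 23, 16, 5, -0.44],
    [0, 0, -0.01, 23, 16, 18, -0.44],
    [0, 0, -0.01, 23, 16, 37, -0.44]
  ]
}}

```text
clock: 2.8
position: [532.5, 170.7, 292.4]
ee_rot: [0.987, -0.159, 0.0, -0.0]
contact_force: [-0.6, -0.3, 0.6]
gripper_width: 23.7
grasp_force: 0.0
```

{"fn": "carry_out", "kwargs": {
  "motion": [
    [0, 0, 0, 0, 0, 21, -0.44],
    [0, 0, 0, 0, 0, 43, -0.44],
    [0, 0, 0, 0, 0, 61, -0.44],
    [0, 0, 0, 0, 0, 74, -0.44],
    [0, 0, 0, 0, 0, 79, -0.44]
  ]
}}

```text
clock: 3.42
position: [532.4, 170.2, 213.2]
ee_rot: [0.987, -0.159, -0.001, 0.001]
contact_force: [0.4, -0.3, 0.6]
gripper_width: 23.9
grasp_force: 0.0
```

Run:
```python
from h import *
t=get_image("top"); crop(t,100,140,140,105,5,"c2.png"); s=read_state(); print(s["position"],s["contact_force"])
from plan import *
g=-0.44
# opening: th -> slow start in mm, then faster
ths=[0.015,0.03,0.045,0.06,0.075,0.09,0.105,0.12,0.14,0.165]
plan([bar(t,214,0,g) for t in ths])
```

```text
[532.46026587 170.13397643 213.12421864] [-0.21072988 -0.36410183 -0.33592405]
[[0, 0, -0.01, 0, 3, 0, -0.44], [0, 0, -0.03, 1, 6, 0, -0.44], [0, 0, -0.04, 1, 9, 0, -0.44], [0, 0, -0.06, 2, 12, 0, -0.44], [0, 0, -0.07, 3, 15, 0, -0.44]]
[[0, 0, -0.02, 1, 3, 0, -0.44], [0, 0, -0.03, 1, 6, 0, -0.44], [0, 0, -0.05, 2, 8, 0, -0.44], [0, 0, -0.07, 3, 12, 0, -0.44], [0, 0, -0.09, 4, 17, 0, -0.44]]
cmd [ 5.3074e+02  1.3732e+02  2.1430e+02 -1.6000e-01 -4.4000e-01]
```

View pics/c2.png

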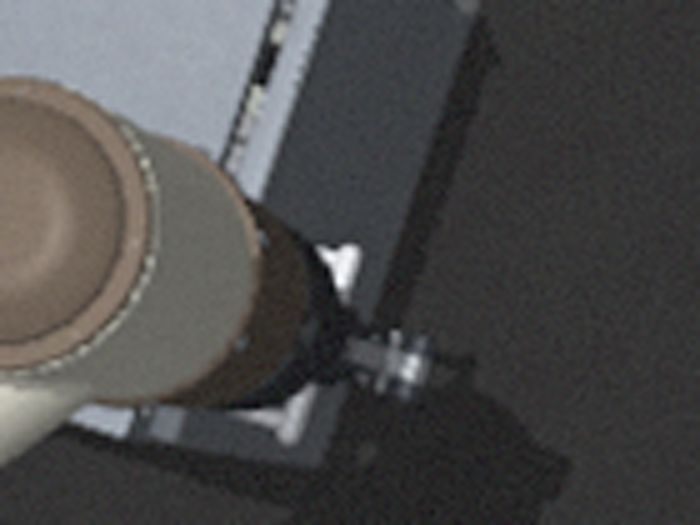

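The gripper sits astride the bar's middle, between its studs (crop (345,262) and (290,415)). I start to pull.

{"fn": "carry_out", "kwargs": {
  "motion": [
    [0, 0, -0.01, 0, 3, 0, -0.44],
    [0, 0, -0.03, 1, 6, 0, -0.44],
    [0, 0, -0.04, 1, 9, 0, -0.44],
    [0, 0, -0.06, 2, 12, 0, -0.44],
    [0, 0, -0.07, 3, 15, 0, -0.44]
  ]
}}

```text
clock: 4.1
position: [532.8, 161.4, 215.0]
ee_rot: [0.992, -0.124, 0.003, -0.007]
contact_force: [-3.3, 24.4, -1.5]
gripper_width: 23.8
grasp_force: 10.7
```

{"fn": "carry_out", "kwargs": {
  "motion": [
    [0, 0, -0.02, 1, 3, 0, -0.44],
    [0, 0, -0.03, 1, 6, 0, -0.44],
    [0, 0, -0.05, 2, 8, 0, -0.44],
    [0, 0, -0.07, 3, 12, 0, -0.44],
    [0, 0, -0.09, 4, 17, 0, -0.44]
  ]
}}

```text
clock: 4.72
position: [531.0, 136.8, 214.4]
ee_rot: [0.997, -0.079, 0.0, -0.0]
contact_force: [1.1, 0.2, -0.0]
gripper_width: 24.0
grasp_force: 0.4
```

Run:
```python
from h import *
s=read_state(); print(s["position"],s["contact_force"])
from plan import *
g=-0.44
ths=[0.2,0.24]+list(np.arange(0.29,1.5,0.05))+[1.53,1.56,1.58,1.6,1.61]
ths=ths+[1.615]*((-len(ths))%5)
plan([bar(t,214,0,g) for t in ths])
```

```text
[531.0333193  136.79493277 214.39576285] [ 1.06154594  0.19502581 -0.02280974]
[[0, 0, -0.04, 2, 7, 0, -0.44], [0, 0, -0.08, 4, 15, 0, -0.44], [0, 0, -0.13, 7, 24, 0, -0.44], [0, 0, -0.18, 10, 33, 0, -0.44], [0, 0, -0.23, 14, 43, 0, -0.44]]
[[0, 0, -0.05, 3, 9, 0, -0.44], [0, 0, -0.1, 5, 19, 0, -0.44], [0, 0, -0.15, 8, 28, 0, -0.44], [0, 0, -0.2, 12, 38, 0, -0.44], [0, 0, -0.25, 16, 47, 0, -0.44]]
[[0, 0, -0.05, 2, 10, 0, -0.44], [0, 0, -0.1, 5, 19, 0, -0.44], [0, 0, -0.15, 8, 29, 0, -0.44], [0, 0, -0.2, 12, 38, 0, -0.44], [0, 0, -0.25, 16, 47, 0, -0.44]]
[[0, 0, -0.05, 2, 10, 0, -0.44], [0, 0, -0.1, 5, 19, 0, -0.44], [0, 0, -0.15, 8, 29, 0, -0.44], [0, 0, -0.2, 12, 38, 0, -0.44], [0, 0, -0.25, 16, 47, 0, -0.44]]
[[0, 0, -0.05, 2, 10, 0, -0.44], [0, 0, -0.1, 5, 19, 0, -0.44], [0, 0, -0.15, 8, 29, 0, -0.44], [0, 0, -0.2, 11, 38, 0, -0.44], [0, 0, -0.25, 15, 47, 0, -0.44]]
[[0, 0, -0.05, 3, 10, 0, -0.44], [0, 0, -0.1, 5, 19, 0, -0.44], [0, 0, -0.14, 8, 27, 0, -0.44], [0, 0, -0.17, 10, 32, 0, -0.44], [0, 0, -0.19, 11, 36, 0, -0.44]]
[[0, 0, -0.02, 1, 4, 0, -0.44], [0, 0, -0.03, 2, 6, 0, -0.44], [0, 0, -0.03, 2, 7, 0, -0.44], [0, 0, -0.03, 2, 7, 0, -0.44], [0, 0, -0.03, 2, 7, 0, -0.44]]
cmd [ 7.145e+02 -5.261e+01  2.143e+02  1.290e+00 -4.400e-01]
```

{"fn": "carry_out", "kwargs": {
  "motion": [
    [0, 0, -0.04, 2, 7, 0, -0.44],
    [0, 0, -0.08, 4, 15, 0, -0.44],
    [0, 0, -0.13, 7, 24, 0, -0.44],
    [0, 0, -0.18, 10, 33, 0, -0.44],
    [0, 0, -0.23, 14, 43, 0, -0.44]
  ]
}}

```text
clock: 5.35
position: [538.0, 92.1, 214.4]
ee_rot: [0.999, 0.036, 0.0, -0.0]
contact_force: [1.0, 1.2, -0.5]
gripper_width: 23.9
grasp_force: 0.5
```

{"fn": "carry_out", "kwargs": {
  "motion": [
    [0, 0, -0.05, 3, 9, 0, -0.44],
    [0, 0, -0.1, 5, 19, 0, -0.44],
    [0, 0, -0.15, 8, 28, 0, -0.44],
    [0, 0, -0.2, 12, 38, 0, -0.44],
    [0, 0, -0.25, 16, 47, 0, -0.44]
  ]
}}

```text
clock: 5.98
position: [557.1, 46.2, 214.3]
ee_rot: [0.987, 0.16, -0.0, -0.0]
contact_force: [0.2, 1.0, 0.3]
gripper_width: 23.7
grasp_force: 0.5
```

{"fn": "carry_out", "kwargs": {
  "motion": [
    [0, 0, -0.05, 2, 10, 0, -0.44],
    [0, 0, -0.1, 5, 19, 0, -0.44],
    [0, 0, -0.15, 8, 29, 0, -0.44],
    [0, 0, -0.2, 12, 38, 0, -0.44],
    [0, 0, -0.25, 16, 47, 0, -0.44]
  ]
}}

```text
clock: 6.6
position: [586.7, 6.6, 214.1]
ee_rot: [0.959, 0.282, -0.001, -0.0]
contact_force: [-0.1, 0.2, 1.1]
gripper_width: 23.8
grasp_force: 0.5
```

{"fn": "carry_out", "kwargs": {
  "motion": [
    [0, 0, -0.05, 2, 10, 0, -0.44],
    [0, 0, -0.1, 5, 19, 0, -0.44],
    [0, 0, -0.15, 8, 29, 0, -0.44],
    [0, 0, -0.2, 12, 38, 0, -0.44],
    [0, 0, -0.25, 16, 47, 0, -0.44]
  ]
}}

```text
clock: 7.22
position: [625.4, -24.4, 214.0]
ee_rot: [0.917, 0.399, -0.001, -0.0]
contact_force: [-0.1, 0.7, 1.7]
gripper_width: 23.9
grasp_force: 0.4
```

{"fn": "carry_out", "kwargs": {
  "motion": [
    [0, 0, -0.05, 2, 10, 0, -0.44],
    [0, 0, -0.1, 5, 19, 0, -0.44],
    [0, 0, -0.15, 8, 29, 0, -0.44],
    [0, 0, -0.2, 11, 38, 0, -0.44],
    [0, 0, -0.25, 15, 47, 0, -0.44]
  ]
}}

```text
clock: 7.85
position: [670.1, -45.2, 213.9]
ee_rot: [0.86, 0.511, -0.001, -0.001]
contact_force: [-0.6, 0.6, -0.5]
gripper_width: 23.8
grasp_force: 0.5
```

{"fn": "carry_out", "kwargs": {
  "motion": [
    [0, 0, -0.05, 3, 10, 0, -0.44],
    [0, 0, -0.1, 5, 19, 0, -0.44],
    [0, 0, -0.14, 8, 27, 0, -0.44],
    [0, 0, -0.17, 10, 32, 0, -0.44],
    [0, 0, -0.19, 11, 36, 0, -0.44]
  ]
}}

```text
clock: 8.48
position: [707.1, -52.6, 213.8]
ee_rot: [0.808, 0.59, -0.001, -0.0]
contact_force: [-0.1, 1.2, -1.3]
gripper_width: 23.6
grasp_force: 0.3
```

{"fn": "carry_out", "kwargs": {
  "motion": [
    [0, 0, -0.02, 1, 4, 0, -0.44],
    [0, 0, -0.03, 2, 6, 0, -0.44],
    [0, 0, -0.03, 2, 7, 0, -0.44],
    [0, 0, -0.03, 2, 7, 0, -0.44],
    [0, 0, -0.03, 2, 7, 0, -0.44]
  ]
}}

```text
clock: 9.1
position: [714.7, -52.4, 214.5]
ee_rot: [0.799, 0.601, 0.0, 0.0]
contact_force: [-0.1, -0.3, -0.7]
gripper_width: 24.0
grasp_force: 0.0
```

Run:
```python
from plan import *
c=load(); 
up=[c[0],c[1],330,c[3],-.44]; t1=[429,-213,260,np.radians(-17),1.0]
plan(line(c,up,6)+line(up,t1,14))
```

```text
[[0, 0, -0.0, 0, 0, -9, -0.44], [0, 0, -0.0, 0, 0, -30, -0.44], [0, 0, -0.0, 0, 0, -58, -0.44], [0, 0, -0.0, 0, 0, -86, -0.44], [0, 0, -0.0, 0, 0, -107, -0.44]]
[[0, 0, -0.0, 0, 0, -9, -0.44], [0, 0, 0.02, -3, -3, -8, 1.0], [0, 0, 0.09, -13, -13, -5, 1.0], [0, 0, 0.19, -28, -27, 0, 1.0], [0, 0, 0.31, -46, -46, 5, 1.0]]
[[0, 0, 0.15, -27, -13, 7, 1.0], [0, 0, 0.31, -57, -28, 14, 1.0], [0, 0, 0.48, -88, -44, 21, 1.0], [0, 0, 0.65, -119, -60, 29, 1.0], [0, 0, 0.81, -149, -75, 36, 1.0]]
[[0, 0, 0.15, -29, 10, 6, 1.0], [0, 0, 0.28, -54, 19, 12, 1.0], [0, 0, 0.38, -73, 26, 16, 1.0], [0, 0, 0.44, -86, 31, 19, 1.0], [0, 0, 0.47, -90, 32, 20, 1.0]]
cmd [ 4.2898e+02 -2.1280e+02  2.6030e+02 -3.0000e-01  1.0000e+00]
```

{"fn": "carry_out", "kwargs": {
  "motion": [
    [0, 0, 0, 0, 0, -9, -0.44],
    [0, 0, 0, 0, 0, -30, -0.44],
    [0, 0, 0, 0, 0, -58, -0.44],
    [0, 0, 0, 0, 0, -86, -0.44],
    [0, 0, 0, 0, 0, -107, -0.44]
  ]
}}

```text
clock: 9.72
position: [714.9, -52.6, 324.0]
ee_rot: [0.799, 0.601, 0.001, 0.001]
contact_force: [0.7, 0.2, 0.6]
gripper_width: 24.1
grasp_force: 0.0
```

{"fn": "carry_out", "kwargs": {
  "motion": [
    [0, 0, 0, 0, 0, -9, -0.44],
    [0, 0, 0.02, -3, -3, -8, 1.0],
    [0, 0, 0.09, -13, -13, -5, 1.0],
    [0, 0, 0.19, -28, -27, 0, 1.0],
    [0, 0, 0.31, -46, -46, 5, 1.0]
  ]
}}

```text
clock: 10.35
position: [656.6, -84.2, 314.2]
ee_rot: [0.883, 0.469, -0.001, -0.001]
contact_force: [-1.0, 0.1, -0.4]
gripper_width: 85.6
grasp_force: 0.0
```

{"fn": "carry_out", "kwargs": {
  "motion": [
    [0, 0, 0.15, -27, -13, 7, 1.0],
    [0, 0, 0.31, -57, -28, 14, 1.0],
    [0, 0, 0.48, -88, -44, 21, 1.0],
    [0, 0, 0.65, -119, -60, 29, 1.0],
    [0, 0, 0.81, -149, -75, 36, 1.0]
  ]
}}

```text
clock: 10.98
position: [510.2, -166.4, 278.8]
ee_rot: [0.997, 0.082, -0.001, -0.0]
contact_force: [-0.3, 0.8, -0.5]
gripper_width: 85.2
grasp_force: 0.0
```

{"fn": "carry_out", "kwargs": {
  "motion": [
    [0, 0, 0.15, -29, 10, 6, 1.0],
    [0, 0, 0.28, -54, 19, 12, 1.0],
    [0, 0, 0.38, -73, 26, 16, 1.0],
    [0, 0, 0.44, -86, 31, 19, 1.0],
    [0, 0, 0.47, -90, 32, 20, 1.0]
  ]
}}

```text
clock: 11.6
position: [427.6, -212.9, 259.4]
ee_rot: [0.989, -0.15, -0.001, -0.0]
contact_force: [0.5, -0.1, 0.3]
gripper_width: 85.3
grasp_force: 0.0
```

Run:
```python
from h import *
s=read_state(); print(s["position"],s["clock"],s["joints"])
t=get_image("top"); sc=get_image("scene"); cv2.imwrite("pics/t3.png",cv2.resize(t["color"][60:270,80:360],None,fx=2.85,fy=2.85,interpolation=cv2.INTER_CUBIC))
cv2.imwrite("pics/t3raw.png",t["color"]); cv2.imwrite("pics/s3raw.png",sc["color"])
from plan import *
for th in(1.55,1.6): print(th,[proj(t,np.array([*door(th,0,y),236.])).round(1) for y in(0,254)],[proj(t,np.array([*door(th,14,y),236.])).round(1) for y in(0,254)])
```

```text
[ 427.64690168 -212.91382454  259.36268889] 11.6 [-1.21045688e-01  1.21577317e-01 -3.14653656e-01 -3.20833497e-04
 -1.13653860e+00  1.38983363e+00]
1.55 [array([173.9, 116.1]), array([286.3, 152.9])] [array([171.7, 122.2]), array([284.2, 159.1])]
1.6 [array([173.9, 116.1]), array([288. , 147.3])] [array([172. , 122.3]), array([286.3, 153.6])]
```

View pics/t3.png

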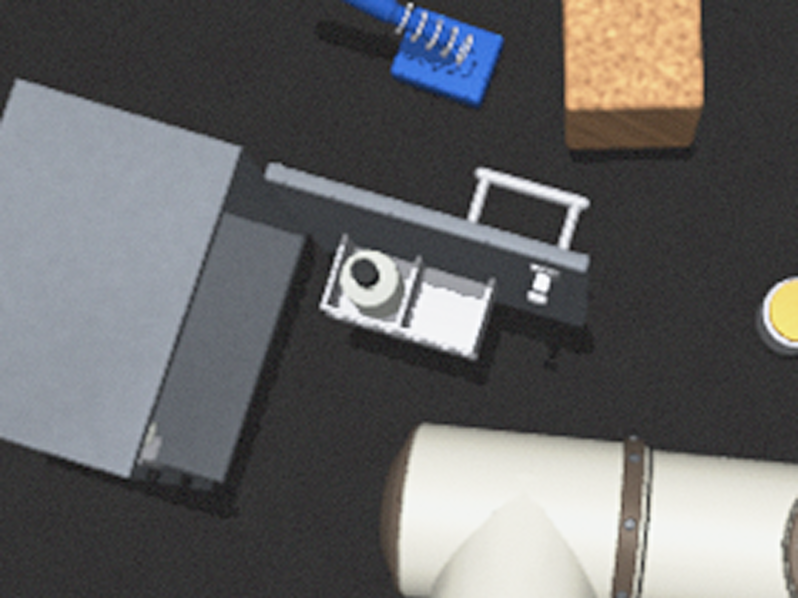

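The door stands about 1.58 rad open: outer top edge at crop (267,164)–(588,258). The flux bottle is upright in its place at (368,278), and the empty place is centred near (450,308). Next I grasp the can.

Run:
```python
from h import *
from plan import *
t=dict(get_image("top"))
for th in(1.57,1.582,1.6): print(th,[((proj(t,np.array([*door(th,x,y),118.]))-[80,60]+.5)*2.85-.5).round(0) for x,y in((14,108.5),(79,108.5),(79,173.5),(14,173.5))])
c=load(); dn=[429,-213,125,c[3],1.0]
plan(line(c,dn,8)+[dn,dn])
cl=[*dn[:4],-0.3]; plan([cl]*5)
lift=[429,-213,280,c[3],-0.3]; plan(line(cl,lift,10))
```

```text
1.57 [array([419., 257.]), array([395., 330.]), array([469., 353.]), array([493., 280.])]
1.582 [array([420., 256.]), array([397., 329.]), array([471., 351.]), array([494., 278.])]
1.6 [array([421., 254.]), array([399., 327.]), array([474., 348.]), array([495., 274.])]
[[0, 0, -0.0, 0, 0, 6, 1.0], [0, 0, -0.0, 0, 0, 21, 1.0], [0, 0, -0.0, 0, 0, 43, 1.0], [0, 0, -0.0, 0, 0, 68, 1.0], [0, 0, -0.0, 0, 0, 92, 1.0]]
[[0, 0, -0.0, 0, 0, 22, 1.0], [0, 0, -0.0, 0, 0, 37, 1.0], [0, 0, -0.0, 0, 0, 43, 1.0], [0, 0, -0.0, 0, 0, 43, 1.0], [0, 0, -0.0, 0, 0, 43, 1.0]]
cmd [ 4.2898e+02 -2.1280e+02  1.2530e+02 -3.0000e-01  1.0000e+00]
[[0, 0, -0.0, 0, 0, 0, -0.3], [0, 0, -0.0, 0, 0, 0, -0.3], [0, 0, -0.0, 0, 0, 0, -0.3], [0, 0, -0.0, 0, 0, 0, -0.3], [0, 0, -0.0, 0, 0, 0, -0.3]]
cmd [ 4.2898e+02 -2.1280e+02  1.2530e+02 -3.0000e-01 -3.0000e-01]
[[0, 0, -0.0, 0, 0, -4, -0.3], [0, 0, -0.0, 0, 0, -16, -0.3], [0, 0, -0.0, 0, 0, -33, -0.3], [0, 0, -0.0, 0, 0, -54, -0.3], [0, 0, -0.0, 0, 0, -77, -0.3]]
[[0, 0, -0.0, 0, 0, -23, -0.3], [0, 0, -0.0, 0, 0, -44, -0.3], [0, 0, -0.0, 0, 0, -62, -0.3], [0, 0, -0.0, 0, 0, -73, -0.3], [0, 0, -0.0, 0, 0, -78, -0.3]]
cmd [ 4.2898e+02 -2.1280e+02  2.8030e+02 -3.0000e-01 -3.0000e-01]
```

{"fn": "carry_out", "kwargs": {
  "motion": [
    [0, 0, 0, 0, 0, 6, 1.0],
    [0, 0, 0, 0, 0, 21, 1.0],
    [0, 0, 0, 0, 0, 43, 1.0],
    [0, 0, 0, 0, 0, 68, 1.0],
    [0, 0, 0, 0, 0, 92, 1.0]
  ]
}}

```text
clock: 12.38
position: [428.7, -212.5, 166.4]
ee_rot: [0.989, -0.149, -0.001, -0.0]
contact_force: [-0.5, 0.1, 0.7]
gripper_width: 85.1
grasp_force: 0.0
```

{"fn": "carry_out", "kwargs": {
  "motion": [
    [0, 0, 0, 0, 0, 22, 1.0],
    [0, 0, 0, 0, 0, 37, 1.0],
    [0, 0, 0, 0, 0, 43, 1.0],
    [0, 0, 0, 0, 0, 43, 1.0],
    [0, 0, 0, 0, 0, 43, 1.0]
  ]
}}

```text
clock: 13.0
position: [429.6, -212.8, 125.8]
ee_rot: [0.989, -0.149, 0.001, 0.0]
contact_force: [-0.9, 0.7, 0.7]
gripper_width: 85.6
grasp_force: 0.0
```

{"fn": "carry_out", "kwargs": {
  "motion": [
    [0, 0, 0, 0, 0, 0, -0.3],
    [0, 0, 0, 0, 0, 0, -0.3],
    [0, 0, 0, 0, 0, 0, -0.3],
    [0, 0, 0, 0, 0, 0, -0.3],
    [0, 0, 0, 0, 0, 0, -0.3]
  ]
}}

```text
clock: 13.62
position: [429.6, -213.0, 126.0]
ee_rot: [0.989, -0.149, 0.001, 0.0]
contact_force: [-0.7, -1.3, 6.0]
gripper_width: 47.8
grasp_force: 61.7
```

Run:
```python
import cv2
from plan import *
from h import proj,get_image
t=get_image("top"); raw=cv2.imread("pics/t3raw.png")
k=9; a=cv2.resize(raw[135:195,185:265],None,fx=k,fy=k,interpolation=cv2.INTER_CUBIC)
for th,col in((1.575,(0,0,255)),):
  pts=[((proj(t,np.array([*door(th,x,y),118.]))-[185,135]+.5)*k).astype(int).tolist() for x,y in((16,110),(76,110),(76,172),(16,172))]
  cv2.polylines(a,[np.array(pts)],True,col,1)
cv2.imwrite("pics/c4.png",a)
```

```text
(no output)
```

View pics/c4.png

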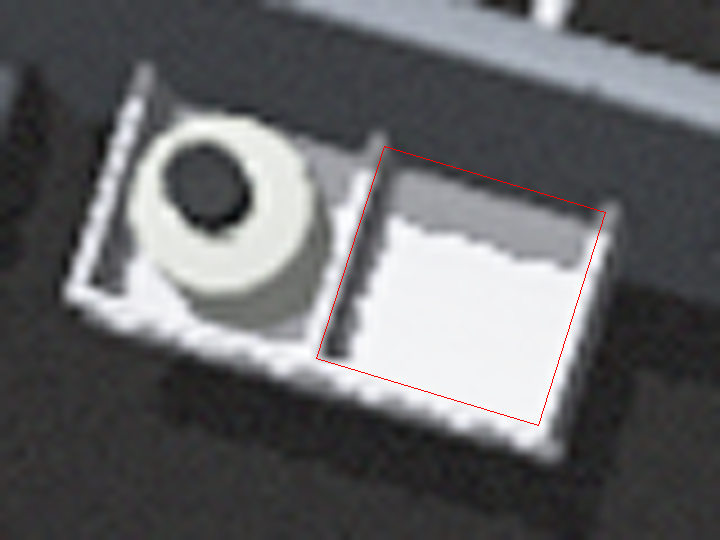

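The red outline (my computed place at rim height) matches the rack's empty place within 1 px. I refine where the can sits in the grip, then lift.

Run:
```python
from h import *
from plan import *
from scipy.optimize import least_squares
t=get_image("top"); s=get_image("scene"); a=np.linspace(0,6.2832,200)
def ext(d,x,y):
    p=proj(d,np.c_[x+24.5*np.cos(a),y+24.5*np.sin(a),0*a+150]); return p[:,0].max(),p[:,1].min()
for nm,d,o in(("top",t,(350.5,241.5)),("scene",s,(355.5,222.5))):
    print(nm,least_squares(lambda q:np.array(ext(d,*q))-o,[429,-213]).x)
c=load(); th=1.575
p=door(th,46,141); print("place",p)
hi=[*p,300,np.radians(-18.6)+th-np.pi/2,-0.3]
plan(line(c,hi,14)+[hi])
```

```text
top [ 430.7986391  -211.42874662]
scene [ 428.14038779 -215.87525226]
place [641.9302541   26.26551271]
[[0, 0, 0.0, 2, -4, 0, -0.3], [0, 0, 0.0, 7, -16, -1, -0.3], [0, 0, 0.0, 16, -34, -2, -0.3], [0, 0, 0.0, 26, -58, -4, -0.3], [0, 0, 0.01, 39, -85, -6, -0.3]]
[[0, 0, -0.0, 13, -30, -2, -0.3], [0, 0, 0.0, 27, -61, -4, -0.3], [0, 0, 0.0, 41, -92, -6, -0.3], [0, 0, 0.0, 54, -122, -8, -0.3], [0, 0, 0.01, 66, -149, -10, -0.3]]
[[0, 0, -0.0, 10, -24, -1, -0.3], [0, 0, -0.0, 18, -42, -3, -0.3], [0, 0, 0.0, 23, -54, -3, -0.3], [0, 0, 0.0, 25, -58, -4, -0.3], [0, 0, 0.0, 25, -58, -4, -0.3]]
cmd [ 6.4164e+02  2.5840e+01  3.0030e+02 -3.2000e-01 -3.0000e-01]
```

{"fn": "carry_out", "kwargs": {
  "motion": [
    [0, 0, 0, 0, 0, -4, -0.3],
    [0, 0, 0, 0, 0, -16, -0.3],
    [0, 0, 0, 0, 0, -33, -0.3],
    [0, 0, 0, 0, 0, -54, -0.3],
    [0, 0, 0, 0, 0, -77, -0.3]
  ]
}}

```text
clock: 14.4
position: [428.6, -212.5, 202.9]
ee_rot: [0.989, -0.149, -0.001, -0.0]
contact_force: [0.3, -0.2, -2.3]
gripper_width: 48.1
grasp_force: 62.1
```

{"fn": "carry_out", "kwargs": {
  "motion": [
    [0, 0, 0, 0, 0, -23, -0.3],
    [0, 0, 0, 0, 0, -44, -0.3],
    [0, 0, 0, 0, 0, -62, -0.3],
    [0, 0, 0, 0, 0, -73, -0.3],
    [0, 0, 0, 0, 0, -78, -0.3]
  ]
}}

```text
clock: 15.02
position: [429.0, -212.6, 280.7]
ee_rot: [0.989, -0.149, 0.0, -0.0]
contact_force: [-0.4, -0.6, -3.1]
gripper_width: 47.7
grasp_force: 62.1
```

{"fn": "carry_out", "kwargs": {
  "motion": [
    [0, 0, 0, 2, -4, 0, -0.3],
    [0, 0, 0, 7, -16, -1, -0.3],
    [0, 0, 0, 16, -34, -2, -0.3],
    [0, 0, 0, 26, -58, -4, -0.3],
    [0, 0, 0.01, 39, -85, -6, -0.3]
  ]
}}

```text
clock: 15.65
position: [492.7, -141.5, 286.1]
ee_rot: [0.988, -0.154, -0.0, 0.0]
contact_force: [0.1, -0.1, -2.4]
gripper_width: 47.7
grasp_force: 62.1
```

{"fn": "carry_out", "kwargs": {
  "motion": [
    [0, 0, 0, 13, -30, -2, -0.3],
    [0, 0, 0, 27, -61, -4, -0.3],
    [0, 0, 0, 41, -92, -6, -0.3],
    [0, 0, 0, 54, -122, -8, -0.3],
    [0, 0, 0.01, 66, -149, -10, -0.3]
  ]
}}

```text
clock: 16.27
position: [601.0, -18.8, 295.6]
ee_rot: [0.987, -0.159, -0.0, 0.0]
contact_force: [1.2, 0.1, -2.0]
gripper_width: 47.7
grasp_force: 62.1
```

{"fn": "carry_out", "kwargs": {
  "motion": [
    [0, 0, 0, 10, -24, -1, -0.3],
    [0, 0, 0, 18, -42, -3, -0.3],
    [0, 0, 0, 23, -54, -3, -0.3],
    [0, 0, 0, 25, -58, -4, -0.3],
    [0, 0, 0, 25, -58, -4, -0.3]
  ]
}}

```text
clock: 16.9
position: [641.7, 26.1, 300.1]
ee_rot: [0.987, -0.159, -0.0, 0.0]
contact_force: [-0.3, -0.7, -2.8]
gripper_width: 48.0
grasp_force: 62.2
```

Run:
```python
from h import *
from plan import *
s=read_state(); print(s["clock"],s["position"],s["contact_force"])
d=get_image("scene"); 
th=1.575; k=5; x0,y0,w,h=150,100,150,110
a=cv2.resize(d["color"][y0:y0+h,x0:x0+w],None,fx=k,fy=k,interpolation=cv2.INTER_CUBIC)
P=lambda q:((proj(d,np.array(q,float))-[x0,y0]+.5)*k).astype(int)
cv2.polylines(a,[P([[*door(th,x,y),118.] for x,y in((16,110),(76,110),(76,172),(16,172))])],True,(0,0,255),1)
an=np.linspace(0,6.28,40); c=s["position"]
cv2.polylines(a,[P(np.c_[c[0]+26*np.cos(an),c[1]+26*np.sin(an),0*an+c[2]-126])],True,(0,255,0),1)
cv2.imwrite("pics/c5.png",a)
c=load(); tgt=[*door(th,46,141),250,c[3],-.3]; t2=[*tgt[:2],205,c[3],-.3]
plan(line(c,tgt,5)+line(tgt,t2,10))
```

```text
16.9 [641.7126096   26.08389183 300.13489272] [-0.31057411 -0.718693   -2.80889359]
[[0, 0, -0.0, 0, 0, 5, -0.3], [0, 0, -0.0, 0, 0, 18, -0.3], [0, 0, -0.0, 0, 0, 33, -0.3], [0, 0, -0.0, 0, 0, 45, -0.3], [0, 0, -0.0, 0, 0, 50, -0.3]]
[[0, 0, -0.0, 0, 0, 2, -0.3], [0, 0, -0.0, 0, 0, 5, -0.3], [0, 0, -0.0, 0, 0, 10, -0.3], [0, 0, -0.0, 0, 0, 16, -0.3], [0, 0, -0.0, 0, 0, 23, -0.3]]
[[0, 0, -0.0, 0, 0, 6, -0.3], [0, 0, -0.0, 0, 0, 13, -0.3], [0, 0, -0.0, 0, 0, 18, -0.3], [0, 0, -0.0, 0, 0, 21, -0.3], [0, 0, -0.0, 0, 0, 22, -0.3]]
cmd [ 6.4164e+02  2.5840e+01  2.0530e+02 -3.2000e-01 -3.0000e-01]
```

View pics/c5.png

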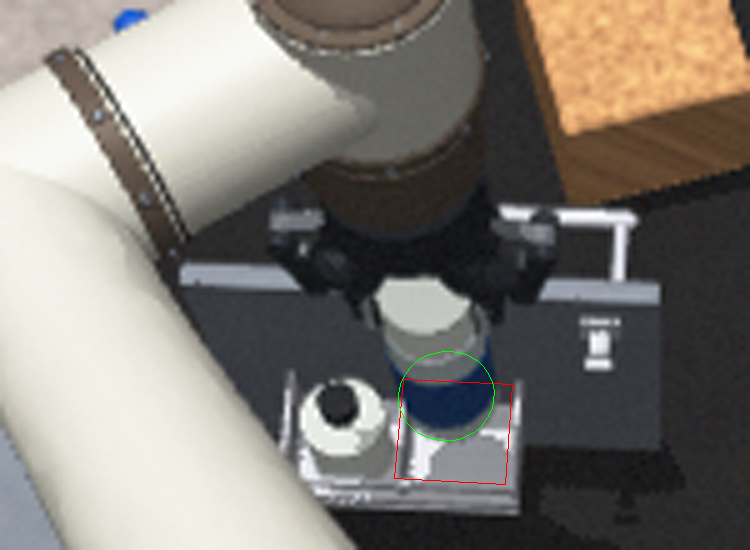

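The can hangs at crop (447,390) over the empty place (red outline). Its foot lies within 1 px of the green prediction, so I lower it with a 1 mm trim.

{"fn": "carry_out", "kwargs": {
  "motion": [
    [0, 0, 0, 0, 0, 5, -0.3],
    [0, 0, 0, -1, 1, 18, -0.3],
    [0, 0, 0, -1, 1, 33, -0.3],
    [0, 0, 0, -1, 1, 45, -0.3],
    [0, 0, 0, -1, 1, 50, -0.3]
  ]
}}

```text
clock: 17.58
position: [640.0, 25.1, 248.7]
ee_rot: [0.987, -0.159, -0.001, 0.0]
contact_force: [0.4, 0.7, -2.5]
gripper_width: 47.9
grasp_force: 62.2
```

{"fn": "carry_out", "kwargs": {
  "motion": [
    [0, 0, 0, 0, 0, 2, -0.3],
    [0, 0, 0, 0, 0, 5, -0.3],
    [0, 0, 0, 0, 0, 10, -0.3],
    [0, 0, 0, 0, 0, 16, -0.3],
    [0, 0, 0, 0, 0, 23, -0.3]
  ]
}}

```text
clock: 18.2
position: [640.5, 25.3, 226.9]
ee_rot: [0.987, -0.159, 0.0, -0.0]
contact_force: [-0.1, 0.4, -2.4]
gripper_width: 47.7
grasp_force: 62.2
```

{"fn": "carry_out", "kwargs": {
  "motion": [
    [0, 0, 0, 0, 0, 6, -0.3],
    [0, 0, 0, 0, 0, 13, -0.3],
    [0, 0, 0, 0, 0, 18, -0.3],
    [0, 0, 0, 0, 0, 21, -0.3],
    [0, 0, 0, 0, 0, 22, -0.3]
  ]
}}

```text
clock: 18.82
position: [640.5, 25.3, 205.2]
ee_rot: [0.987, -0.159, -0.0, 0.0]
contact_force: [0.4, -0.2, -2.3]
gripper_width: 48.0
grasp_force: 62.2
```

{"fn": "carry_out", "kwargs": {
  "motion": [
    [0, 0, 0, 0, 0, 1, -0.3],
    [0, 0, 0, 0, 0, 1, -0.3],
    [0, 0, 0, 0, 0, 2, -0.3],
    [0, 0, 0, 0, 0, 2, -0.3]
  ]
}}

```text
clock: 19.32
position: [640.7, 25.3, 204.0]
ee_rot: [0.987, -0.159, 0.001, -0.0]
contact_force: [-0.2, 0.1, -0.1]
gripper_width: 47.8
grasp_force: 62.3
```

Run:
```python
from plan import *
c=[640.4,25.5,203.3,-.32,.5]; json.dump(c,open("cmd.json","w"))
up=[c[0],c[1],330,c[3],.5]; b=bar(1.578,310,0,-.44)
plan([c]*4+line(c,up,8)+line(up,b,13))
```

```text
[[0, 0, -0.0, 0, 0, 0, 0.5], [0, 0, -0.0, 0, 0, 0, 0.5], [0, 0, -0.0, 0, 0, 0, 0.5], [0, 0, -0.0, 0, 0, 0, 0.5], [0, 0, -0.0, 0, 0, -5, 0.5]]
[[0, 0, -0.0, 0, 0, -15, 0.5], [0, 0, -0.0, 0, 0, -35, 0.5], [0, 0, -0.0, 0, 0, -58, 0.5], [0, 0, -0.0, 0, 0, -82, 0.5], [0, 0, -0.0, 0, 0, -102, 0.5]]
[[0, 0, -0.0, 0, 0, -14, 0.5], [0, 0, -0.0, 0, 0, -20, 0.5], [0, 0, -0.03, 1, 1, -19, -0.44], [0, 0, -0.1, 6, 3, -18, -0.44], [0, 0, -0.21, 12, 7, -17, -0.44]]
[[0, 0, -0.15, 7, 6, 2, -0.44], [0, 0, -0.31, 14, 14, 4, -0.44], [0, 0, -0.49, 23, 22, 6, -0.44], [0, 0, -0.67, 31, 30, 8, -0.44], [0, 0, -0.84, 40, 37, 11, -0.44]]
[[0, 0, -0.17, -1, 11, 2, -0.44], [0, 0, -0.31, -1, 20, 4, -0.44], [0, 0, -0.42, -1, 27, 5, -0.44], [0, 0, -0.5, -1, 32, 6, -0.44], [0, 0, -0.52, -1, 34, 6, -0.44]]
cmd [ 7.0721e+02 -5.2090e+01  3.1030e+02  1.2500e+00 -4.4000e-01]
```

{"fn": "carry_out", "kwargs": {
  "motion": [
    [0, 0, 0, 0, 0, 0, 0.5],
    [0, 0, 0, 0, 0, 0, 0.5],
    [0, 0, 0, 0, 0, 0, 0.5],
    [0, 0, 0, 0, 0, 0, 0.5],
    [0, 0, 0, 0, 0, -5, 0.5]
  ]
}}

```text
clock: 19.95
position: [640.3, 25.2, 208.0]
ee_rot: [0.987, -0.159, -0.0, 0.0]
contact_force: [-0.7, 0.4, -0.6]
gripper_width: 64.5
grasp_force: 0.0
```

{"fn": "carry_out", "kwargs": {
  "motion": [
    [0, 0, 0, 0, 0, -15, 0.5],
    [0, 0, 0, 0, 0, -35, 0.5],
    [0, 0, 0, 0, 0, -58, 0.5],
    [0, 0, 0, 0, 0, -82, 0.5],
    [0, 0, 0, 0, 0, -102, 0.5]
  ]
}}

```text
clock: 20.58
position: [640.8, 25.2, 313.0]
ee_rot: [0.987, -0.159, 0.001, -0.0]
contact_force: [0.1, -0.3, 0.3]
gripper_width: 64.2
grasp_force: 0.0
```

{"fn": "carry_out", "kwargs": {
  "motion": [
    [0, 0, 0, 0, 0, -14, 0.5],
    [0, 0, 0, 0, 0, -20, 0.5],
    [0, 0, -0.03, 1, 1, -19, -0.44],
    [0, 0, -0.1, 6, 3, -18, -0.44],
    [0, 0, -0.21, 12, 7, -17, -0.44]
  ]
}}

```text
clock: 21.2
position: [649.4, 14.8, 325.9]
ee_rot: [0.999, -0.053, -0.001, 0.0]
contact_force: [0.3, 0.2, 0.5]
gripper_width: 24.0
grasp_force: 0.0
```

{"fn": "carry_out", "kwargs": {
  "motion": [
    [0, 0, -0.15, 7, 6, 2, -0.44],
    [0, 0, -0.31, 14, 14, 4, -0.44],
    [0, 0, -0.49, 23, 22, 6, -0.44],
    [0, 0, -0.67, 31, 30, 8, -0.44],
    [0, 0, -0.84, 40, 37, 11, -0.44]
  ]
}}

```text
clock: 21.82
position: [685.3, -26.7, 314.9]
ee_rot: [0.933, 0.36, -0.001, -0.0]
contact_force: [-0.6, 0.1, 1.0]
gripper_width: 24.1
grasp_force: 0.0
```

{"fn": "carry_out", "kwargs": {
  "motion": [
    [0, 0, -0.17, -1, 11, 2, -0.44],
    [0, 0, -0.31, -1, 20, 4, -0.44],
    [0, 0, -0.42, -1, 27, 5, -0.44],
    [0, 0, -0.5, -1, 32, 6, -0.44],
    [0, 0, -0.52, -1, 34, 6, -0.44]
  ]
}}

```text
clock: 22.45
position: [707.1, -52.5, 308.7]
ee_rot: [0.811, 0.585, -0.001, -0.001]
contact_force: [-0.2, -0.4, 0.8]
gripper_width: 23.9
grasp_force: 0.0
```

Run:
```python
from h import *
from plan import *
s=read_state(); print(s["clock"],s["position"],s["contact_force"])
a=cv2.resize(get_image("scene")["color"][100:210,150:300],None,fx=3,fy=3,interpolation=cv2.INTER_CUBIC)
b=cv2.resize(get_image("top")["color"][90:200,160:310],None,fx=3,fy=3,interpolation=cv2.INTER_CUBIC)
cv2.imwrite("pics/c6.png",cv2.resize(np.hstack([a,b]),(800,293)))
c=load(); d=bar(1.578,214,0,-.44); plan(line(c,d,10))
```

```text
22.45 [707.12039632 -52.51587607 308.67614202] [-0.17623837 -0.36724796  0.84169077]
[[0, 0, -0.0, 0, 0, 3, -0.44], [0, 0, -0.0, 0, 0, 10, -0.44], [0, 0, -0.0, 0, 0, 21, -0.44], [0, 0, -0.0, 0, 0, 34, -0.44], [0, 0, -0.0, 0, 0, 48, -0.44]]
[[0, 0, -0.0, 0, 0, 14, -0.44], [0, 0, -0.0, 0, 0, 27, -0.44], [0, 0, -0.0, 0, 0, 38, -0.44], [0, 0, -0.0, 0, 0, 46, -0.44], [0, 0, -0.0, 0, 0, 48, -0.44]]
cmd [ 7.0721e+02 -5.2090e+01  2.1430e+02  1.2500e+00 -4.4000e-01]
```

View pics/c6.png

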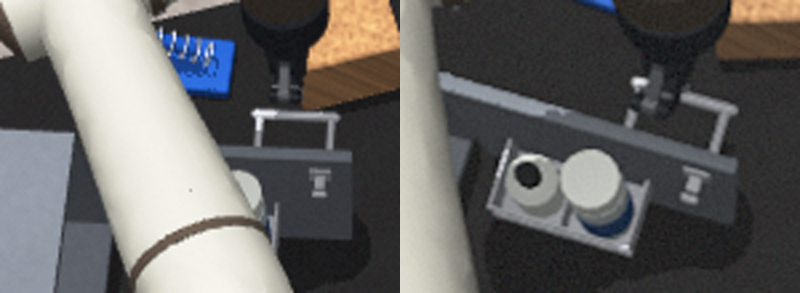

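The can stands upright in the empty place beside the flux bottle (right half, (600,190)). The gripper is over the bar at (660,95). I go down and lead the door back.

{"fn": "carry_out", "kwargs": {
  "motion": [
    [0, 0, 0, 0, 0, 3, -0.44],
    [0, 0, 0, 0, 0, 10, -0.44],
    [0, 0, 0, 0, 0, 21, -0.44],
    [0, 0, 0, 0, 0, 34, -0.44],
    [0, 0, 0, 0, 0, 48, -0.44]
  ]
}}

```text
clock: 23.18
position: [707.1, -52.3, 261.0]
ee_rot: [0.811, 0.585, -0.0, -0.0]
contact_force: [-0.4, -0.3, -0.1]
gripper_width: 23.8
grasp_force: 0.0
```

{"fn": "carry_out", "kwargs": {
  "motion": [
    [0, 0, 0, 0, 0, 14, -0.44],
    [0, 0, 0, 0, 0, 27, -0.44],
    [0, 0, 0, 0, 0, 38, -0.44],
    [0, 0, 0, 0, 0, 46, -0.44],
    [0, 0, 0, 0, 0, 48, -0.44]
  ]
}}

```text
clock: 23.8
position: [707.2, -52.3, 213.7]
ee_rot: [0.811, 0.585, -0.0, -0.0]
contact_force: [0.6, -0.4, -0.6]
gripper_width: 23.8
grasp_force: 0.0
```

Run:
```python
from plan import *
ths=[1.565,1.545,1.525,1.5,1.47,1.44]+list(np.arange(1.4,0.29,-0.04))+[0.25,.22,.19,.165,.14,.12]
ths+=[.12]*((-len(ths))%5)
plan([bar(t,214,0,-.44) for t in ths])
```

```text
[[0, 0, 0.01, -1, -3, 0, -0.44], [0, 0, 0.03, -1, -7, 0, -0.44], [0, 0, 0.05, -2, -10, 0, -0.44], [0, 0, 0.07, -3, -15, 0, -0.44], [0, 0, 0.1, -3, -21, 0, -0.44]]
[[0, 0, 0.03, -1, -6, 0, -0.44], [0, 0, 0.07, -3, -14, 0, -0.44], [0, 0, 0.11, -3, -22, 0, -0.44], [0, 0, 0.15, -4, -30, 0, -0.44], [0, 0, 0.19, -4, -38, 0, -0.44]]
[[0, 0, 0.04, -2, -8, 0, -0.44], [0, 0, 0.08, -3, -16, 0, -0.44], [0, 0, 0.12, -3, -23, 0, -0.44], [0, 0, 0.16, -4, -31, 0, -0.44], [0, 0, 0.2, -4, -39, 0, -0.44]]
[[0, 0, 0.04, -2, -8, 0, -0.44], [0, 0, 0.08, -3, -16, 0, -0.44], [0, 0, 0.12, -3, -24, 0, -0.44], [0, 0, 0.16, -4, -32, 0, -0.44], [0, 0, 0.2, -4, -40, 0, -0.44]]
[[0, 0, 0.04, -1, -8, 0, -0.44], [0, 0, 0.08, -2, -16, 0, -0.44], [0, 0, 0.12, -3, -24, 0, -0.44], [0, 0, 0.16, -4, -31, 0, -0.44], [0, 0, 0.2, -4, -39, 0, -0.44]]
[[0, 0, 0.04, -1, -8, 0, -0.44], [0, 0, 0.08, -2, -16, 0, -0.44], [0, 0, 0.12, -3, -24, 0, -0.44], [0, 0, 0.16, -4, -32, 0, -0.44], [0, 0, 0.2, -4, -40, 0, -0.44]]
[[0, 0, 0.04, -1, -8, 0, -0.44], [0, 0, 0.08, -2, -16, 0, -0.44], [0, 0, 0.12, -3, -24, 0, -0.44], [0, 0, 0.16, -4, -32, 0, -0.44], [0, 0, 0.23, -4, -46, 0, -0.44]]
[[0, 0, 0.03, -1, -6, 0, -0.44], [0, 0, 0.06, -2, -11, 0, -0.44], [0, 0, 0.09, -2, -16, 0, -0.44], [0, 0, 0.11, -3, -21, 0, -0.44], [0, 0, 0.13, -3, -25, 0, -0.44]]
cmd [ 5.3086e+02  1.4575e+02  2.1430e+02 -2.0000e-01 -4.4000e-01]
```

{"fn": "carry_out", "kwargs": {
  "motion": [
    [0, 0, 0.01, -1, -3, 0, -0.44],
    [0, 0, 0.03, -1, -7, 0, -0.44],
    [0, 0, 0.05, -2, -10, 0, -0.44],
    [0, 0, 0.07, -3, -15, 0, -0.44],
    [0, 0, 0.1, -3, -21, 0, -0.44]
  ]
}}

```text
clock: 24.42
position: [686.1, -48.7, 214.6]
ee_rot: [0.84, 0.543, 0.0, 0.0]
contact_force: [0.4, -1.5, 0.8]
gripper_width: 23.7
grasp_force: 0.4
```

{"fn": "carry_out", "kwargs": {
  "motion": [
    [0, 0, 0.03, -1, -6, 0, -0.44],
    [0, 0, 0.07, -3, -14, 0, -0.44],
    [0, 0, 0.11, -3, -22, 0, -0.44],
    [0, 0, 0.15, -4, -30, 0, -0.44],
    [0, 0, 0.19, -4, -38, 0, -0.44]
  ]
}}

```text
clock: 25.05
position: [649.5, -36.6, 214.3]
ee_rot: [0.888, 0.461, -0.0, -0.0]
contact_force: [0.8, 0.3, -0.4]
gripper_width: 23.8
grasp_force: 0.4
```

{"fn": "carry_out", "kwargs": {
  "motion": [
    [0, 0, 0.04, -2, -8, 0, -0.44],
    [0, 0, 0.08, -3, -16, 0, -0.44],
    [0, 0, 0.12, -3, -23, 0, -0.44],
    [0, 0, 0.16, -4, -31, 0, -0.44],
    [0, 0, 0.2, -4, -39, 0, -0.44]
  ]
}}

```text
clock: 25.68
position: [615.3, -17.5, 214.3]
ee_rot: [0.929, 0.37, -0.0, -0.0]
contact_force: [0.9, -0.7, 1.0]
gripper_width: 23.9
grasp_force: 0.4
```

{"fn": "carry_out", "kwargs": {
  "motion": [
    [0, 0, 0.04, -2, -8, 0, -0.44],
    [0, 0, 0.08, -3, -16, 0, -0.44],
    [0, 0, 0.12, -3, -24, 0, -0.44],
    [0, 0, 0.16, -4, -32, 0, -0.44],
    [0, 0, 0.2, -4, -40, 0, -0.44]
  ]
}}

```text
clock: 26.3
position: [584.7, 8.8, 214.3]
ee_rot: [0.961, 0.275, -0.0, -0.0]
contact_force: [0.7, 0.0, 0.5]
gripper_width: 23.8
grasp_force: 0.4
```

{"fn": "carry_out", "kwargs": {
  "motion": [
    [0, 0, 0.04, -1, -8, 0, -0.44],
    [0, 0, 0.08, -2, -16, 0, -0.44],
    [0, 0, 0.12, -3, -24, 0, -0.44],
    [0, 0, 0.16, -4, -31, 0, -0.44],
    [0, 0, 0.2, -4, -39, 0, -0.44]
  ]
}}

```text
clock: 26.92
position: [560.6, 39.6, 214.3]
ee_rot: [0.984, 0.178, -0.0, 0.0]
contact_force: [0.2, -1.2, 0.9]
gripper_width: 24.2
grasp_force: 0.4
```

{"fn": "carry_out", "kwargs": {
  "motion": [
    [0, 0, 0.04, -1, -8, 0, -0.44],
    [0, 0, 0.08, -2, -16, 0, -0.44],
    [0, 0, 0.12, -3, -24, 0, -0.44],
    [0, 0, 0.16, -4, -32, 0, -0.44],
    [0, 0, 0.2, -4, -40, 0, -0.44]
  ]
}}

```text
clock: 27.55
position: [542.7, 75.6, 214.3]
ee_rot: [0.997, 0.079, -0.0, 0.0]
contact_force: [-0.2, -0.1, 0.7]
gripper_width: 23.9
grasp_force: 0.4
```

{"fn": "carry_out", "kwargs": {
  "motion": [
    [0, 0, 0.05, -1, -9, 0, -0.44],
    [0, 0, 0.09, -2, -18, 0, -0.44],
    [0, 0, 0.14, -3, -27, 0, -0.44],
    [0, 0, 0.18, -4, -37, 0, -0.44],
    [0, 0, 0.23, -4, -46, 0, -0.44]
  ]
}}

```text
clock: 28.18
position: [531.5, 120.4, 214.3]
ee_rot: [0.999, -0.036, -0.0, 0.0]
contact_force: [0.5, -0.8, 0.1]
gripper_width: 23.9
grasp_force: 0.3
```

{"fn": "carry_out", "kwargs": {
  "motion": [
    [0, 0, 0.03, -1, -6, 0, -0.44],
    [0, 0, 0.06, -2, -11, 0, -0.44],
    [0, 0, 0.09, -2, -16, 0, -0.44],
    [0, 0, 0.11, -3, -21, 0, -0.44],
    [0, 0, 0.13, -3, -25, 0, -0.44]
  ]
}}

```text
clock: 28.8
position: [530.3, 145.6, 214.2]
ee_rot: [0.995, -0.1, -0.0, 0.0]
contact_force: [-0.8, -0.1, 0.1]
gripper_width: 23.7
grasp_force: 0.4
```

Run:
```python
from h import *
from plan import *
s=read_state(); print(s["clock"],s["position"],s["contact_force"])
plan([bar(t,214,0,-.44) for t in (.105,.09,.075,.06,.05)])
```

```text
28.8 [530.33454754 145.55242382 214.19913672] [-0.846707   -0.08380145  0.08626286]
[[0, 0, 0.02, -1, -3, 0, -0.44], [0, 0, 0.03, -1, -6, 0, -0.44], [0, 0, 0.05, -2, -9, 0, -0.44], [0, 0, 0.06, -2, -12, 0, -0.44], [0, 0, 0.07, -2, -14, 0, -0.44]]
cmd [ 5.3168e+02  1.5987e+02  2.1430e+02 -2.7000e-01 -4.4000e-01]
```

{"fn": "carry_out", "kwargs": {
  "motion": [
    [0, 0, 0.02, -1, -3, 0, -0.44],
    [0, 0, 0.03, -1, -6, 0, -0.44],
    [0, 0, 0.05, -2, -9, 0, -0.44],
    [0, 0, 0.06, -2, -12, 0, -0.44],
    [0, 0, 0.07, -2, -14, 0, -0.44]
  ]
}}

```text
clock: 29.42
position: [531.7, 159.8, 214.3]
ee_rot: [0.991, -0.135, -0.0, 0.0]
contact_force: [-0.8, -0.9, 0.4]
gripper_width: 23.9
grasp_force: 0.3
```

{"fn": "carry_out", "kwargs": {
  "motion": [
    [0, 0, 0.01, 0, -2, 0, -0.44],
    [0, 0, 0.02, 0, -4, 0, -0.44],
    [0, 0, 0.03, -1, -6, 0, -0.44],
    [0, 0, 0.04, -1, -8, 0, -0.44]
  ]
}}

```text
clock: 29.92
position: [533.0, 167.8, 214.4]
ee_rot: [0.988, -0.155, 0.0, -0.0]
contact_force: [-0.8, -1.0, -0.3]
gripper_width: 23.8
grasp_force: 0.3
```

{"fn": "carry_out", "kwargs": {
  "motion": [
    [0, 0, 0, 0, -1, 0, -0.44],
    [0, 0, 0, 0, -2, 0, -0.44],
    [0, 0, 0, 0, -2, 0, -0.44]
  ]
}}

```text
clock: 30.3
position: [533.6, 169.6, 214.3]
ee_rot: [0.988, -0.154, 0.0, -0.0]
contact_force: [-0.5, 0.3, 0.4]
gripper_width: 24.1
grasp_force: 0.1
```

{"fn": "carry_out", "kwargs": {
  "motion": [
    [0, 0, 0, 0, -1, 0, -0.44],
    [0, 0, 0, 0, -2, 0, -0.44],
    [0, 0, 0, 0, -2, 0, -0.44]
  ]
}}

```text
clock: 30.68
position: [533.7, 170.8, 214.2]
ee_rot: [0.988, -0.154, -0.001, 0.001]
contact_force: [-2.1, -3.2, 0.9]
gripper_width: 23.8
grasp_force: 1.8
```

{"fn": "carry_out", "kwargs": {
  "motion": [
    [0, 0, 0, 0, -1, 0, -0.44],
    [0, 0, 0, 0, -2, 0, -0.44],
    [0, 0, 0, 0, -2, 0, -0.44]
  ]
}}

```text
clock: 31.05
position: [533.8, 171.2, 214.2]
ee_rot: [0.988, -0.155, -0.001, 0.002]
contact_force: [-3.2, -8.6, 2.2]
gripper_width: 24.1
grasp_force: 4.0
```

{"fn": "carry_out", "kwargs": {
  "motion": [
    [0, 0, 0, 0, -1, 0, -0.44],
    [0, 0, 0, 0, -2, 0, -0.44],
    [0, 0, 0, 0, -2, 0, -0.44]
  ]
}}

```text
clock: 31.42
position: [533.8, 171.6, 214.1]
ee_rot: [0.988, -0.155, -0.002, 0.004]
contact_force: [-3.3, -11.7, 3.7]
gripper_width: 24.1
grasp_force: 5.9
```

{"fn": "carry_out", "kwargs": {
  "motion": [
    [0, 0, 0, 0, -1, 0, -0.44],
    [0, 0, 0, 0, -1, 0, -0.44]
  ]
}}

```text
clock: 31.68
position: [533.8, 171.7, 214.1]
ee_rot: [0.988, -0.155, -0.002, 0.005]
contact_force: [-3.4, -13.3, 3.4]
gripper_width: 23.5
grasp_force: 7.0
```

{"fn": "carry_out", "kwargs": {
  "motion": [
    [0, 0, 0, 0, -1, 0, -0.44],
    [0, 0, 0, 0, -1, 0, -0.44]
  ]
}}

```text
clock: 31.92
position: [533.8, 171.9, 214.1]
ee_rot: [0.988, -0.155, -0.003, 0.005]
contact_force: [-3.6, -15.3, 3.9]
gripper_width: 23.7
grasp_force: 8.0
```

{"fn": "carry_out", "kwargs": {
  "motion": [
    [0, 0, 0, 0, -1, 0, -0.44]
  ]
}}

```text
clock: 32.05
position: [533.8, 172.1, 214.0]
ee_rot: [0.988, -0.155, -0.003, 0.006]
contact_force: [-3.8, -18.3, 4.0]
gripper_width: 23.9
grasp_force: 9.4
```

{"fn": "carry_out", "kwargs": {
  "motion": [
    [0, 0, 0, 0, 0, 0, -0.44]
  ]
}}

```text
clock: 32.17
position: [533.8, 172.3, 214.0]
ee_rot: [0.988, -0.155, -0.003, 0.006]
contact_force: [-3.2, -17.5, 5.1]
gripper_width: 24.1
grasp_force: 8.7
```

{"fn": "carry_out", "kwargs": {
  "motion": [
    [0, 0, 0, 0, -1, 0, -0.44]
  ]
}}

```text
clock: 32.3
position: [533.8, 172.5, 214.0]
ee_rot: [0.988, -0.155, -0.004, 0.007]
contact_force: [-4.5, -19.7, 5.5]
gripper_width: 23.9
grasp_force: 10.0
```

{"fn": "carry_out", "kwargs": {
  "motion": [
    [0, 0, 0, 0, 0, 0, -0.44]
  ]
}}

```text
clock: 32.42
position: [533.8, 172.7, 214.0]
ee_rot: [0.988, -0.155, -0.004, 0.007]
contact_force: [-4.3, -18.3, 4.7]
gripper_width: 23.9
grasp_force: 9.4
```

{"fn": "carry_out", "kwargs": {
  "motion": [
    [0, 0, 0, 0, -1, 0, -0.44],
    [0, 0, 0, 0, -1, 0, -0.44]
  ]
}}

```text
clock: 32.67
position: [534.9, 176.6, 214.0]
ee_rot: [0.988, -0.155, -0.002, 0.003]
contact_force: [-1.9, -1.1, 0.5]
gripper_width: 24.5
grasp_force: 2.5
```

{"fn": "carry_out", "kwargs": {
  "motion": [
    [0, 0, 0, 0, 3, 0, -0.44]
  ]
}}

```text
clock: 32.8
position: [535.6, 176.8, 214.1]
ee_rot: [0.988, -0.155, -0.0, -0.0]
contact_force: [-1.1, -1.0, -0.9]
gripper_width: 23.9
grasp_force: 0.2
```

{"fn": "carry_out", "kwargs": {
  "motion": [
    [0, 0, 0, 0, 2, 0, -0.44],
    [0, 0, 0, 0, 4, 0, -0.44],
    [0, 0, 0, 0, 4, -5, -0.44],
    [0, 0, 0, 0, 4, -20, -0.44],
    [0, 0, 0, 0, 4, -45, -0.44]
  ]
}}

```text
clock: 33.42
position: [534.7, 173.4, 260.1]
ee_rot: [0.988, -0.154, -0.0, 0.0]
contact_force: [0.6, -0.8, 0.7]
gripper_width: 24.0
grasp_force: 0.0
```

{"fn": "carry_out", "kwargs": {
  "motion": [
    [0, 0, 0, 0, 0, -35, -0.44],
    [0, 0, 0, -20, 20, -60, -0.44],
    [0, 0, 0, -60, 50, -60, -0.44],
    [0, 0, 0, -110, 90, -60, -0.44],
    [0, 0, 0, -150, 120, -60, -0.44]
  ]
}}

```text
clock: 34.05
position: [353.9, 104.0, 320.5]
ee_rot: [0.988, -0.154, 0.001, -0.001]
contact_force: [-0.4, -0.0, 0.6]
gripper_width: 23.7
grasp_force: 0.0
```

Run:
```python
from h import *
s=read_state(); print(s["clock"],s["position"],s["contact_force"])
t=get_image("top"); t0=cv2.imread("pics/top0.png"); cv2.imwrite("pics/t7raw.png",t["color"])
f=lambda im:cv2.resize(im[110:240,110:210],None,fx=4,fy=4,interpolation=cv2.INTER_CUBIC)
cv2.imwrite("pics/c7.png",np.hstack([f(t0),f(t["color"])]))
def hnd(im):
    g=cv2.cvtColor(im,cv2.COLOR_BGR2GRAY)[180:232,135:180].astype(int); out=[]
    for r in range(14,44,3):
        w=np.clip(g[r,20:]-110,0,None); out.append(round(float((w*np.arange(20,45)).sum()/max(w.sum(),1)),2))
    return out
print(hnd(t0)); print(hnd(t["color"]))
```

```text
34.05 [353.85468358 103.96383383 320.48430025] [-0.44187345 -0.04329499  0.6287628 ]
[32.96, 31.93, 30.93, 29.92, 28.92, 27.9, 26.89, 25.86, 24.82, 23.83]
[32.94, 31.93, 30.92, 29.9, 28.89, 27.88, 26.85, 25.81, 24.8, 23.79]
```

View pics/c7.png

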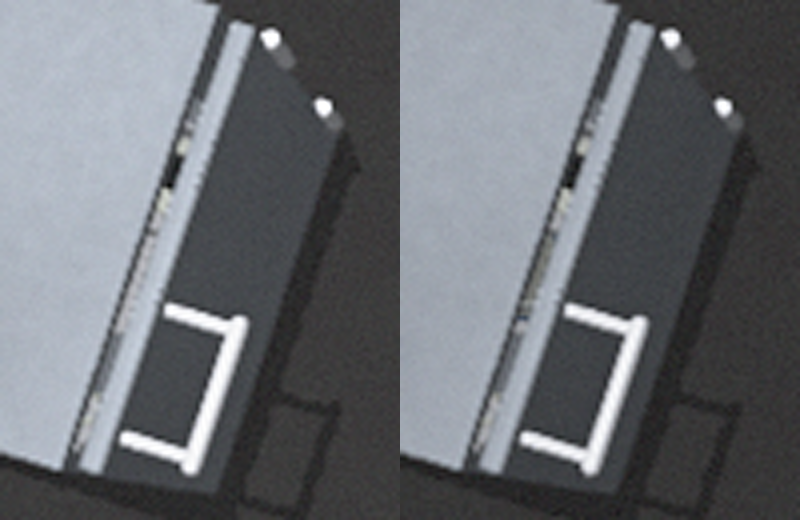

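The handle bar lies within 0.05 px (about 0.1 mm) of its first shut position (left before, right after), so the door is home. The robot is clear.

```bash
python3 -c "
from bench import *
print(job_done())"
```

```text
the job is handed in; nothing more can be done
None
```

The can was last seen upright in the rack's empty place next to the flux bottle. The door was led shut through its catch, and in the final picture it sits fully home, with the handle within about 0.1 mm of where it started. The job was handed in at about 34 s.

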